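# Make up two job kits in their trays

## Robot

A 7-joint arm with a two-finger parallel gripper is mounted at the origin on a cart in front of the work surface, level with it; the furniture and walls round the work are solid. World frame = base frame: x ahead of the robot, y to its left, z up, the work surface at z = 0. Lengths are in mm, angles in rad, forces in N, time in s.
With the tool pointing down it reaches from about 350 to 900 mm from the base axis. Payload 7.2 kg.
Tool frame: the origin (TCP) lies between the finger pads; the fingertips stand 25 mm ahead of it and the grasp point (between the pads) lies 6 mm ahead of it (bot.tips_ahead is the distance from the TCP to the fingertips, in mm); z points along the fingers, y is the line along which they close (so a half turn about z gives the same grasp; the last joint's range is limited). The gripper opens to 88 mm and grips with 3 to 60 N. Pads are 20 mm wide; open, the fingers measure 115 mm over their backs; the gripper's body (75 mm by 178 mm) begins 61 mm behind the grasp point.
Start: joints at [1.106, 0.411, -0.013, 1.596, 0.006, 1.134, -0.082], TCP at [241.532, -576.447, 247.653] pointing down, gripper open.
Joint ranges: [-2.95, 2.95], [-0.29, 1.99], [-1.47, 1.44], [0.14, 2.54], [-1.03, 4.17], [0.13, 1.85], [-2.86, 2.86]. Speed limits (rad/s): [2.39, 2.39, 3.01, 3.01, 3.14, 3.14, 3.14].

## Interface

Orientations are given as a unit quaternion [w, x, y, z].
In Python, from bench import sensors, cams, workorder, bot gives the robot as it stands.
- The arm moves only by the tool send_rows, never from a script. Its argument "plan" is a list of rows, each an object with "twist": the turn, a rotation vector about the tool's x, y, z in degrees, a list of three; "delta_pos": the shift along the tool's x, y, z in cm, a list of three; "jaw": the finger opening in cm, from 0 to 8.78. A call has 1 to 12 rows; each row is the pose to reach, as a shift and turn from the pose commanded when the call began, along the tool's axes at that moment; what a row does not reach only later rows make up. A row lasts 1/8 s, in which the tool goes at most 62.5 mm and 10.7 degrees, less where a joint would pass 70% of its speed; a pose out of reach is approached as far as the arm can. A call with a gripper value outside its range is refused whole. The fingers move at their own pace and stop on an object; "grip_force" is the grip in N (left out, the last holds). Time passes only in rows, so rows that repeat a pose let the fingers close. It gives the time, the measured TCP pose, the force, the opening and the grip force at its end, in the units of the state.
- sensors.observe(): the state, without advancing time (a new reading comes with each control period).
- cams.camera(name): name is "scene" or "top" or "wrist"; returns a dict with "color" (480x640x3 uint8, red, green, blue), "depth" (480x640 float32, mm along the optical axis (not along the pixel's ray), 0 where there is no reading), "mtx" (3x3 intrinsics, pixels), "origin" and "rotation" of the camera in the world. Camera axes: x right, y down, z forward; pixel columns grow to the right and rows downward; lengths in mm; the calibration is good to about 2 mm. The wrist camera is an equidistant fisheye: a pixel r from the principal point sees the ray r / f radians off the axis. A picture is of the moment at which its call begins.
- workorder.close_job(): hands the job in; it is judged then, once.
Trained networks look in a picture, given as the dict that the camera call returned (one of the last four; its "shot" number tells which), for a name from the list of things; names that differ only in an ending like _2 or _b are one class to them, and where a whole thing is asked for, a point or a joint stands for the part that bears it (a point fixed in the world has none). Each returns a list of dicts, best first, with "confidence" (0 to 1); they miss things now and then, are a little off and sometimes report something else, mostly with a low value. They report only what shows in the picture. A call takes as long as a camera call.
- cams.find_in(query, picture): "uv" ([column, row] in pixels, amid what is visible of it).
- cams.cut_out(query, picture): "pixels" (480x640 bool, what is visible of it) and "uv" ([column, row] in pixels, amid what is visible of it).
- cams.mark_of(query, picture): "uv" ([column, row] in pixels: a listed point, or the origin of a listed thing).
The state is a dict: "time_s": time; "joint_pos": joint angles; "qd": joint speeds; "joint_efforts": joint torques, N m; "ee_pos": TCP position; "eef_rot": TCP orientation; "contact_force": force on the tool from outside, world axes, zero at the start; "moment": the same for the moment, N m; "gripper_width": finger opening in mm; "gripper_force": force on a finger pad.
Only numpy, scipy, OpenCV 4.12 (cv2) and the standard library are available. Lean on these libraries where they do the work, as an engineer would, in place of code of your own. Each camera call takes 0.05 s, during which the arm holds its last target. There are 200 camera calls.

## Task

Make up the two job kits from the things on the wooden stand (not those on the saw table behind). In the blue tray, build a stack with the carton of screws flat on the tray's floor, the sanding block flat on the carton and the red hex-key set on top, each centred on and lying the same way lengthways as what is under it; in the yellow tray, put the timber cube flat on the floor in the middle and stand the tape measure upright on the middle of it. Leave the round wax tin where it lies.

Things in the scene. Friction and masses are not known exactly. Their poses are not given: they have to be found in the camera images.
- blue_tray: Blue shallow kit tray, fixed to the stand. Outside 84 (x) x 124 (y) mm, walls 4 mm thick and 14 mm high, inside 76 x 116 mm, floor 5 mm thick. Origin: centre of its underside, on the stand's top; z up, y along its long side.
- yellow_tray: Yellow shallow kit tray, fixed to the stand, shorter than the blue one. Outside 84 (x) x 88 (y) mm, walls 4 mm thick and 14 mm high, inside 76 x 80 mm, floor 5 mm thick. Origin: centre of its underside, on the stand's top; z up.
- screw_carton: Small brown cardboard carton of screws with green and white labels, shut, 0.45 kg. 56 (x) x 96 (y) mm; things rest on its top 52 mm above its underside. Origin: centre of its underside; z up, y along its long side. Grasp it across its 56 mm.
- sanding_block: Cork sanding block wrapped in abrasive, a flat brown block, 0.09 kg. 60 mm across (x), 112 mm long (y), 33 mm high. Origin: centre of its underside; z up. Grasp it across its 60 mm.
- hex_keys: Red folding hex-key set, a bar 29 mm wide (x), 99 mm long (y), 22 mm high, 0.13 kg. Origin: centre of its underside; z up. Grasp it across its 29 mm.
- offcut_cube: Nearly cubic block of light timber, 52 (x) x 56 (y) mm, 45 mm high, 0.09 kg. Origin: centre of its underside; z up. Grasp it across its 52 mm.
- tape_measure: Orange and black tape measure, standing upright on its narrow base, 34 mm wide (x, from -18 to +16), 72 mm long (y, from -34 to +38), 63 mm high, 0.21 kg. Origin: middle of its underside; z up. Grasp it across its 34 mm.
- wax_tin: Round flat tin with a brown lid, 86 mm in diameter, 26 mm high. A bystander, to be left alone. Origin: centre of its underside.

How it is judged:
By the outcome, as a careful person would: the job done as asked, in the order asked, and still so for the second after the job is handed in, with the robot touching nothing.
It also fails if it takes over 141 s, if anything falls off the work surface, if the arm or the gripper's body presses on something with over 40 N, if the wrist force passes 120 N, or if a joint passes its speed limit or range.

## Working session

There is one attempt and no reset: what is moved stays moved. The work goes in short steps, Python scripts to look and compute and a tool call to move; the robot and the scene stay as the last step left them, time stands still between calls to the robot, and variables do not carry over. Pictures are saved under pics/ and viewed, at most 14 in all, crops included, and the job is handed in when it is done.

Besides the shell and the picture viewer there is one more tool, called after "Emit:" as name([rows], argument=value, ...), one row to a line, values as JSON. send_rows: Moves the arm, as the interface text tells. Its arguments: {"type":"object","properties":{"plan":{"type":"array"},"grip_force":{"type":"number"}},"required":["plan"]}

```bash
mkdir -p pics; ls
cat > h.py <<'E'
import numpy as np, cv2
from bench import sensors, cams, workorder, bot
from scipy.spatial.transform import Rotation as R
def rot(q): return R.from_quat([q[1],q[2],q[3],q[0]])
def cloud(p):
    K=np.array(p["mtx"]); d=p["depth"]; v,u=np.mgrid[:480,:640]
    P=np.dstack([(u-K[0,2])/K[0,0]*d,(v-K[1,2])/K[1,1]*d,d])
    Rm=np.array(p["rotation"]); Rm=rot(Rm).as_matrix() if Rm.size==4 else Rm
    return P@Rm.T+np.array(p["origin"])
def save(p,n): cv2.imwrite(f"pics/{n}.png",cv2.cvtColor(p["color"],cv2.COLOR_RGB2BGR))
E
python3 - <<'E'
from h import *
for c in("top","scene"):
    p=cams.camera(c); save(p,c+"0"); W=cloud(p); print(c,p["origin"],p["rotation"])
    for n in "blue_tray yellow_tray screw_carton sanding_block hex_keys offcut_cube tape_measure wax_tin".split():
        for r in cams.cut_out(n,p)[:2]:
            m=r["pixels"]&(p["depth"]>0); 
            if m.sum()<20: continue
            Q=W[m]; z=np.percentile(Q[:,2],95) ; T=Q[Q[:,2]>z-6][:,:2].astype(np.float32)
            print(n,round(r["confidence"],2),np.round(r["uv"]),m.sum(),"z",np.percentile(Q[:,2],[5,50,95]).round(),"top rect",[np.round(a,2) for a in cv2.minAreaRect(T)])
s=sensors.observe();print(s)
E
```

```text
pics
top [ 481.0438824    18.11045993 1017.61672356] [ 0.00698614 -0.70572188  0.70830358 -0.01462401]
blue_tray 0.61 [368. 183.] 2961 z [ 2.  5. 15.] top rect [array([612.25, -84.22]), array([128.39,  88.01]), np.float64(3.33)]
yellow_tray 0.63 [270. 183.] 2184 z [ 2.  6. 15.] top rect [array([616.37, 105.54]), array([92.35, 88.07]), np.float64(2.03)]
yellow_tray 0.57 [368. 186.] 2953 z [ 2.  5. 15.] top rect [array([612.39, -84.23]), array([128.14,  88.06]), np.float64(3.19)]
screw_carton 0.96 [265. 264.] 1586 z [50. 53. 56.] top rect [array([458.93, 107.13]), array([55.5, 96. ]), np.float64(70.51)]
sanding_block 0.94 [446. 184.] 2029 z [19. 31. 34.] top rect [array([ 610.64, -236.77]), array([111.15,  60.63]), np.float64(13.6)]
hex_keys 0.58 [165. 182.] 841 z [-1. 15. 24.] top rect [array([617.54, 300.43]), array([29.24, 92.91]), np.float64(64.98)]
offcut_cube 0.56 [470. 268.] 1020 z [15. 44. 47.] top rect [array([ 449.59, -268.44]), array([52.78, 56.02]), np.float64(63.19)]
tape_measure 0.88 [170. 271.] 990 z [11. 55. 63.] top rect [array([451.78, 289.19]), array([52.16, 34.37]),
[... 1275 characters left out ...]
array([ 1.10578837,  0.41108122, -0.01273376,  1.59619812,  0.00557415,
        1.13429987, -0.0822083 ]), 'qd': array([ 0.00079822,  0.00043771, -0.0003381 ,  0.00015694,  0.00032226,
       -0.00170635, -0.00174755]), 'joint_efforts': array([ 3.57904401e-04, -5.87719989e+01,  6.41078074e-01, -2.91387248e+01,
       -5.36085048e-02,  1.01502141e-02,  7.49833475e-05]), 'ee_pos': array([ 241.5638847 , -576.43315465,  247.66577622]), 'eef_rot': array([1.85483223e-05, 9.80380336e-01, 1.97115186e-01, 2.44340284e-05]), 'contact_force': array([-0.42028963, -0.33040843,  0.37128157]), 'moment': array([-0.04785174,  0.00637406,  0.01659061]), 'gripper_force': 0.0, 'gripper_width': 87.74758921695552}
```

View pics/top0.png

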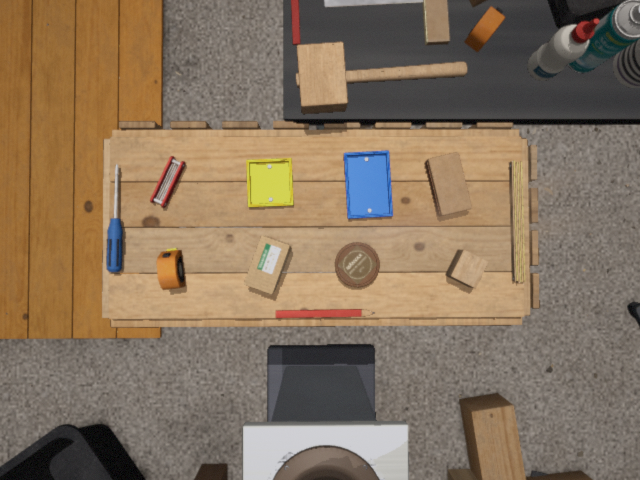

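View pics/scene0.png

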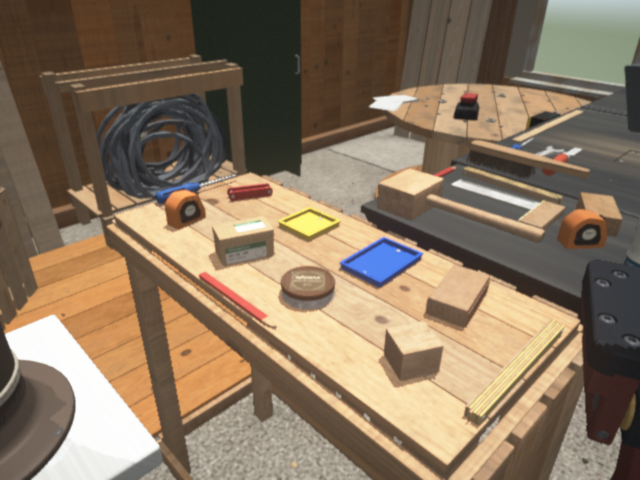

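The top view shows, along the front row, the tape (170,270), carton (268,265), wax tin (357,265) and cube (467,268). Behind them are the hex keys (168,182), yellow tray (270,183), blue tray (368,185) and sanding block (448,184). The scene view agrees. The tape (582,228) and the blocks on the saw table are decoys.

```bash
cat >> h.py <<'E'
def go(x,y,tip,yaw,frm=None):
    """tool-frame shift (cm), twist (deg) from current (or frm) pose to fingertips at x,y,tip, tool y at yaw deg"""
    if frm is None:
        s=sensors.observe(); p0=np.array(s["ee_pos"]); R0=rot(s["eef_rot"])
    else: p0,R0=frm
    a=np.radians(yaw); yv=np.array([np.cos(a),np.sin(a),0]); zv=np.array([0,0,-1.]); xv=np.cross(yv,zv)
    R1=R.from_matrix(np.column_stack([xv,yv,zv])); p1=np.array([x,y,tip+25.])
    print("go",(x,y,tip,yaw),"delta",(R0.inv().apply(p1-p0)/10).round(2),"twist",(R0.inv()*R1).as_rotvec(degrees=True).round(2),"dist",np.linalg.norm(p1-p0).round())
    return p1,R1
E
python3 -c "
from h import *
f=go(459,106.8,90,-109.5)
go(459,106.8,20,-109.5,f)"
```

```text
go (459, 106.8, 90, -109.5) delta [ 46.46 -54.61  13.27] twist [ 0.   -0.   42.24] dist 729.0
go (459, 106.8, 20, -109.5) delta [0. 0. 7.] twist [0. 0. 0.] dist 70.0
```

Emit:
send_rows([
  {"delta_pos":[2,-2.4,0.5],"twist":[0,0,3],"jaw":8.7},
  {"delta_pos":[46.46,-54.61,13.27],"twist":[0,0,42.24],"jaw":8.7},
  {"delta_pos":[46.46,-54.61,13.27],"twist":[0,0,42.24],"jaw":8.7},
  {"delta_pos":[46.46,-54.61,13.27],"twist":[0,0,42.24],"jaw":8.7},
  {"delta_pos":[46.46,-54.61,13.27],"twist":[0,0,42.24],"jaw":8.7},
  {"delta_pos":[46.46,-54.61,13.27],"twist":[0,0,42.24],"jaw":8.7},
  {"delta_pos":[46.46,-54.61,13.27],"twist":[0,0,42.24],"jaw":8.7},
  {"delta_pos":[46.46,-54.61,13.27],"twist":[0,0,42.24],"jaw":8.7},
  {"delta_pos":[46.46,-54.61,13.27],"twist":[0,0,42.24],"jaw":8.7},
  {"delta_pos":[46.46,-54.61,13.27],"twist":[0,0,42.24],"jaw":8.7},
  {"delta_pos":[46.46,-54.61,13.27],"twist":[0,0,42.24],"jaw":8.7},
  {"delta_pos":[46.46,-54.61,13.27],"twist":[0,0,42.24],"jaw":8.7},
])

```text
time_s: 2.4
ee_pos: [455.2, 94.3, 117.8]
eef_rot: [-0.0, 0.986, -0.17, 0.001]
contact_force: [1.3, -0.1, 0.6]
gripper_width: 87.1
gripper_force: 0.0
```

```bash
python3 -c "
from h import *
f=go(459,106.8,90,-109.5)
f=go(459,106.8,20,-109.5)
p=cams.camera('wrist');save(p,'w0')
print(sensors.observe()['joint_pos'])
"
```

```text
go (459, 106.8, 90, -109.5) delta [-0.06 -1.31  0.28] twist [-0.03 -0.06 -0.03] dist 13.0
go (459, 106.8, 20, -109.5) delta [-0.07 -1.3   7.28] twist [-0.03 -0.06 -0.03] dist 74.0
[-0.04938069  0.33737222 -0.32637404  2.0876145   0.15273061  0.73449638
 -2.37564014]
```

Emit:
send_rows([
  {"delta_pos":[0,0,0],"twist":[0,0,0],"jaw":8.7},
  {"delta_pos":[0,0,2],"twist":[0,0,0],"jaw":8.7},
  {"delta_pos":[0,0,2],"twist":[0,0,0],"jaw":8.7},
  {"delta_pos":[0,0,2],"twist":[0,0,0],"jaw":8.7},
  {"delta_pos":[0,0,2],"twist":[0,0,0],"jaw":8.7},
])

```text
time_s: 3.08
ee_pos: [454.8, 91.9, 98.5]
eef_rot: [-0.0, 0.985, -0.17, 0.001]
contact_force: [0.5, -0.0, 0.1]
gripper_width: 86.9
gripper_force: 0.0
```

```bash
python3 -c "
from h import *
f=go(459,106.8,20,-109.5)
p=cams.camera('wrist');save(p,'w1')
"
```

```text
go (459, 106.8, 20, -109.5) delta [-0.11 -1.54  5.35] twist [-0.02 -0.06 -0.06] dist 56.0
```

View pics/w1.png

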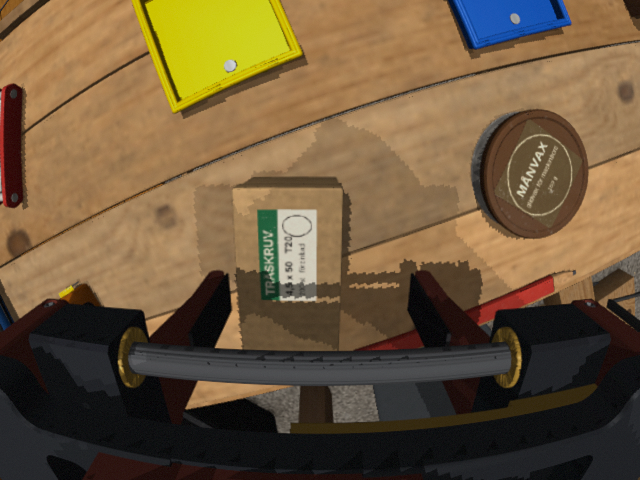

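The wrist view shows the carton between the fingers, nearer the left one. Carton columns are 235–342 and the fingers are at 228 and 412, which matches the 15 mm correction.

Emit:
send_rows([
  {"delta_pos":[-0.1,-1.54,0.5],"twist":[0,0,0],"jaw":8.7},
  {"delta_pos":[-0.1,-1.54,2],"twist":[0,0,0],"jaw":8.7},
  {"delta_pos":[-0.1,-1.54,5.35],"twist":[0,0,0],"jaw":8.7},
  {"delta_pos":[-0.1,-1.54,5.35],"twist":[0,0,0],"jaw":8.7},
  {"delta_pos":[-0.1,-1.54,5.35],"twist":[0,0,0],"jaw":8.7},
  {"delta_pos":[-0.1,-1.54,5.35],"twist":[0,0,0],"jaw":5},
  {"delta_pos":[-0.1,-1.54,5.35],"twist":[0,0,0],"jaw":5},
  {"delta_pos":[-0.1,-1.54,5.35],"twist":[0,0,0],"jaw":5},
  {"delta_pos":[-0.1,-1.54,5.35],"twist":[0,0,0],"jaw":5},
  {"delta_pos":[-0.1,-1.54,5.35],"twist":[0,0,0],"jaw":5},
  {"delta_pos":[-0.1,-1.54,5.35],"twist":[0,0,0],"jaw":5},
], grip_force=30)

```text
time_s: 4.5
ee_pos: [458.9, 107.4, 44.6]
eef_rot: [-0.0, 0.986, -0.169, 0.0]
contact_force: [-0.7, 0.4, 6.5]
gripper_width: 54.9
gripper_force: 30.0
```

```bash
python3 -c "
from h import *
s=sensors.observe();print(s['gripper_width'],s['gripper_force'],s['contact_force'])
f=go(459,106.8,100,-109.5)
f=go(612.4,-84.5,80,-86.7)
f=go(612.4,-84.5,25.5,-86.7,f)
"
```

```text
54.939927217854034 29.98065948486328 [-0.7228151   0.43604708  6.45346749]
go (459, 106.8, 100, -109.5) delta [ 0.04  0.05 -8.04] twist [-0.02 -0.03 -0.  ] dist 80.0
go (612.4, -84.5, 80, -86.7) delta [20.88 12.97 -6.03] twist [-2.00e-02 -4.00e-02 -2.28e+01] dist 253.0
go (612.4, -84.5, 25.5, -86.7) delta [0.   0.   5.45] twist [0. 0. 0.] dist 54.0
```

Emit:
send_rows([
  {"delta_pos":[0,0,-1.5],"twist":[0,0,0],"jaw":5},
  {"delta_pos":[0,0,-4],"twist":[0,0,0],"jaw":5},
  {"delta_pos":[1,0.6,-6],"twist":[0,0,-1],"jaw":5},
  {"delta_pos":[3.5,2.2,-6],"twist":[0,0,-4],"jaw":5},
  {"delta_pos":[7.5,4.6,-6],"twist":[0,0,-8],"jaw":5},
  {"delta_pos":[11.7,7.3,-6],"twist":[0,0,-13],"jaw":5},
  {"delta_pos":[15.5,9.6,-6],"twist":[0,0,-17],"jaw":5},
  {"delta_pos":[18.5,11.5,-6],"twist":[0,0,-20.5],"jaw":5},
  {"delta_pos":[20.2,12.6,-6],"twist":[0,0,-22.3],"jaw":5},
  {"delta_pos":[20.88,12.97,-6.03],"twist":[0,0,-22.8],"jaw":5},
  {"delta_pos":[20.88,12.97,-6.03],"twist":[0,0,-22.8],"jaw":5},
  {"delta_pos":[20.88,12.97,-6.03],"twist":[0,0,-22.8],"jaw":5},
])

```text
time_s: 6.0
ee_pos: [611.5, -83.4, 104.6]
eef_rot: [-0.0, 1.0, 0.029, -0.0]
contact_force: [0.2, 0.3, -4.3]
gripper_width: 54.9
gripper_force: 30.0
```

```bash
cat >> h.py <<'E'
def look(names,cam="top",z0=None,band=6):
    p=cams.camera(cam); W=cloud(p)
    for n in names:
        for r in cams.cut_out(n,p)[:1]:
            m=r["pixels"]&(p["depth"]>0)
            Q=W[m]; z=np.percentile(Q[:,2],90) if z0 is None else z0
            T=Q[abs(Q[:,2]-z)<band][:,:2].astype(np.float32)
            print(n,cam,round(r["confidence"],2),m.sum(),"z",np.percentile(Q[:,2],[5,50,95]).round(),"rect",[np.round(a,2) for a in cv2.minAreaRect(T)])
    return p
E
python3 -c "
from h import *
f=go(612.4,-84.5,25.5,-86.7)
p=look(['screw_carton'],'scene')
print(sensors.observe()['gripper_width'],sensors.observe()['contact_force'])
"
```

```text
go (612.4, -84.5, 25.5, -86.7) delta [0.09 0.12 5.41] twist [-0.03  0.03  0.05] dist 54.0
screw_carton scene 0.69 2007 z [ 65.  99. 114.] rect [array([611.52, -84.64]), array([97.66, 56.86]), np.float64(2.8)]
55.51434687427552 [-0.10194401  0.79202934 -3.19235071]
```

Emit:
send_rows([
  {"delta_pos":[0.09,0.12,1],"twist":[0,0,0],"jaw":5},
  {"delta_pos":[0.09,0.12,2.5],"twist":[0,0,0],"jaw":5},
  {"delta_pos":[0.09,0.12,4],"twist":[0,0,0],"jaw":5},
  {"delta_pos":[0.09,0.12,5],"twist":[0,0,0],"jaw":5},
  {"delta_pos":[0.09,0.12,5.35],"twist":[0,0,0],"jaw":5},
  {"delta_pos":[0.09,0.12,5.45],"twist":[0,0,0],"jaw":5},
  {"delta_pos":[0.09,0.12,5.45],"twist":[0,0,0],"jaw":5},
  {"delta_pos":[0.09,0.12,5.45],"twist":[0,0,0],"jaw":5},
])

```text
time_s: 7.1
ee_pos: [613.4, -85.9, 50.5]
eef_rot: [0.0, 1.0, 0.029, 0.0]
contact_force: [-0.3, -0.5, -3.3]
gripper_width: 55.2
gripper_force: 30.0
```

```bash
python3 -c "
from h import *
f=go(612.4,-84.5,25.0,-86.7)
print(sensors.observe()['contact_force'])
f=go(612.4,-84.5,130,-86.7)
go(610.6,-236.8,130,-76.4)
"
```

```text
go (612.4, -84.5, 25.0, -86.7) delta [-0.09 -0.15  0.05] twist [ 0.01 -0.05 -0.01] dist 2.0
[-0.28430887 -0.50216589 -3.32304083]
go (612.4, -84.5, 130, -86.7) delta [ -0.08  -0.14 -10.45] twist [ 0.01 -0.05 -0.01] dist 105.0
go (610.6, -236.8, 130, -76.4) delta [ -1.14  15.05 -10.45] twist [ 1.000e-02 -5.000e-02 -1.031e+01] dist 184.0
```

Emit:
send_rows([
  {"delta_pos":[-0.09,-0.15,0.03],"twist":[0,0,0],"jaw":5},
  {"delta_pos":[-0.09,-0.15,0.1],"twist":[0,0,0],"jaw":5},
  {"delta_pos":[-0.09,-0.15,0.1],"twist":[0,0,0],"jaw":5},
  {"delta_pos":[-0.09,-0.15,0.1],"twist":[0,0,0],"jaw":7.2},
  {"delta_pos":[-0.09,-0.15,0.1],"twist":[0,0,0],"jaw":7.2},
  {"delta_pos":[-0.09,-0.15,0.1],"twist":[0,0,0],"jaw":7.2},
  {"delta_pos":[-0.09,-0.15,-2],"twist":[0,0,0],"jaw":7.2},
  {"delta_pos":[-0.09,-0.15,-7],"twist":[0,0,0],"jaw":8.7},
  {"delta_pos":[-0.1,0,-10.45],"twist":[0,0,0],"jaw":8.7},
  {"delta_pos":[-0.5,5,-10.45],"twist":[0,0,-5],"jaw":8.7},
  {"delta_pos":[-1.14,11,-10.45],"twist":[0,0,-10.3],"jaw":8.7},
  {"delta_pos":[-1.14,15.05,-10.45],"twist":[0,0,-10.3],"jaw":8.7},
])

```text
time_s: 8.6
ee_pos: [609.6, -240.4, 154.6]
eef_rot: [0.001, 0.993, 0.118, -0.0]
contact_force: [0.6, 0.0, -0.0]
gripper_width: 86.8
gripper_force: 0.0
```

Emit:
send_rows([
  {"delta_pos":[0,0,0],"twist":[0,0,0],"jaw":8.7},
  {"delta_pos":[0,0,0],"twist":[0,0,0],"jaw":8.7},
  {"delta_pos":[0,0,0],"twist":[0,0,0],"jaw":8.7},
])

```text
time_s: 8.98
ee_pos: [610.7, -234.7, 154.6]
eef_rot: [-0.0, 0.993, 0.12, 0.0]
contact_force: [-0.8, -0.1, -0.7]
gripper_width: 86.9
gripper_force: 0.0
```

```bash
python3 -c "
from h import *
look(['screw_carton'],'scene')
p=look(['screw_carton','sanding_block','hex_keys'],'top');save(p,'top1')
f=go(610.6,-236.8,5,-76.4)
"
```

```text
screw_carton scene 0.77 2376 z [10. 47. 59.] rect [array([611.82, -84.95]), array([97.75, 56.97]), np.float64(2.87)]
screw_carton top 0.85 1609 z [54. 58. 61.] rect [array([611.89, -83.57]), array([96.2 , 55.88]), np.float64(2.71)]
sanding_block top 0.65 604 z [15. 31. 35.] rect [array([ 610.05, -235.57]), array([111.31,  62.61]), np.float64(14.71)]
hex_keys top 0.62 923 z [-1. 14. 23.] rect [array([617.83, 301.02]), array([28.69, 96.81]), np.float64(66.02)]
go (610.6, -236.8, 5, -76.4) delta [-1.000e-02  6.000e-02  1.247e+01] twist [ 0.01 -0.01  0.04] dist 125.0
```

View pics/top1.png

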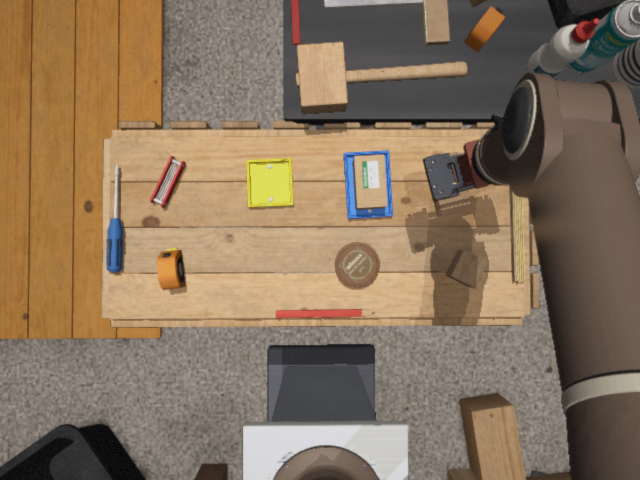

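The carton sits centred in the blue tray at (369,185), and the gripper is over the sanding block at (450,180).

Emit:
send_rows([
  {"delta_pos":[0,0,2],"twist":[0,0,0],"jaw":8.7},
  {"delta_pos":[0,0.03,6],"twist":[0,0,0],"jaw":8.7},
  {"delta_pos":[0,0.03,9.5],"twist":[0,0,0],"jaw":8.7},
  {"delta_pos":[0,0.03,12],"twist":[0,0,0],"jaw":8.7},
  {"delta_pos":[0,0.03,12.45],"twist":[0,0,0],"jaw":8.7},
  {"delta_pos":[0,0.03,12.45],"twist":[0,0,0],"jaw":8.7},
  {"delta_pos":[0,0.03,12.45],"twist":[0,0,0],"jaw":5.5},
  {"delta_pos":[0,0.03,12.45],"twist":[0,0,0],"jaw":5.5},
  {"delta_pos":[0,0.03,12.45],"twist":[0,0,0],"jaw":5.5},
  {"delta_pos":[0,0.03,12.45],"twist":[0,0,0],"jaw":5.5},
  {"delta_pos":[0,0.03,12.45],"twist":[0,0,0],"jaw":5.5},
], grip_force=20)

```text
time_s: 10.65
ee_pos: [610.8, -237.3, 30.8]
eef_rot: [0.0, 0.993, 0.118, 0.0]
contact_force: [-0.8, -0.4, 6.0]
gripper_width: 59.8
gripper_force: 20.0
```

```bash
python3 -c "
from h import *
s=sensors.observe();print(s['gripper_width'],s['gripper_force'],s['contact_force'],s['ee_pos'])
f=go(611.9,-84.4,110,-87.2)
"
```

```text
59.798690737629684 19.9847549200058 [-0.79263108 -0.41597033  5.96110072] [ 610.77720668 -237.28795998   30.76911571]
go (611.9, -84.4, 110, -87.2) delta [  3.71 -14.83 -10.43] twist [ 0.04 -0.04 10.79] dist 185.0
```

Emit:
send_rows([
  {"delta_pos":[0,0,-1.5],"twist":[0,0,0],"jaw":5.5},
  {"delta_pos":[0,0,-5],"twist":[0,0,0],"jaw":5.5},
  {"delta_pos":[0,0,-9],"twist":[0,0,0],"jaw":5.5},
  {"delta_pos":[0.5,-2,-10.43],"twist":[0,0,2],"jaw":5.5},
  {"delta_pos":[1.4,-5.5,-10.43],"twist":[0,0,5],"jaw":5.5},
  {"delta_pos":[2.4,-9.5,-10.43],"twist":[0,0,8],"jaw":5.5},
  {"delta_pos":[3.2,-13,-10.43],"twist":[0,0,10],"jaw":5.5},
  {"delta_pos":[3.71,-14.5,-10.43],"twist":[0,0,10.8],"jaw":5.5},
  {"delta_pos":[3.71,-14.83,-10.43],"twist":[0,0,10.8],"jaw":5.5},
  {"delta_pos":[3.71,-14.83,-10.43],"twist":[0,0,10.8],"jaw":5.5},
  {"delta_pos":[3.71,-14.83,-10.43],"twist":[0,0,10.8],"jaw":5.5},
  {"delta_pos":[3.71,-14.83,-10.43],"twist":[0,0,10.8],"jaw":5.5},
])

```text
time_s: 12.15
ee_pos: [611.5, -85.2, 134.3]
eef_rot: [0.0, 1.0, 0.024, -0.0]
contact_force: [-0.0, 0.3, -1.5]
gripper_width: 59.8
gripper_force: 20.0
```

```bash
python3 -c "
from h import *
look(['sanding_block'],'scene')
f=go(611.9,-84.4,62.8,-87.2)
"
```

```text
sanding_block scene 0.86 1781 z [107. 132. 136.] rect [array([609.07, -86.44]), array([109.61,  60.72]), np.float64(2.3)]
go (611.9, -84.4, 62.8, -87.2) delta [ 0.04 -0.04  4.65] twist [ 0.01  0.01 -0.05] dist 46.0
```

Emit:
send_rows([
  {"delta_pos":[0,0,1],"twist":[0,0,0],"jaw":5.5},
  {"delta_pos":[0,0,2.5],"twist":[0,0,0],"jaw":5.5},
  {"delta_pos":[0,0,4],"twist":[0,0,0],"jaw":5.5},
  {"delta_pos":[0,0,4.5],"twist":[0,0,0],"jaw":5.5},
  {"delta_pos":[0,0,4.65],"twist":[0,0,0],"jaw":5.5},
  {"delta_pos":[0,0,4.65],"twist":[0,0,0],"jaw":5.5},
  {"delta_pos":[0,0,4.65],"twist":[0,0,0],"jaw":5.5},
  {"delta_pos":[0,0,4.65],"twist":[0,0,0],"jaw":5.5},
])

```text
time_s: 13.25
ee_pos: [611.8, -84.2, 87.9]
eef_rot: [0.0, 1.0, 0.024, 0.0]
contact_force: [0.3, -0.2, -0.6]
gripper_width: 59.4
gripper_force: 20.0
```

```bash
python3 -c "
from h import *
look(['sanding_block','screw_carton'],'scene')
f=go(611.9,-84.4,62.8,-87.2)
print(sensors.observe()['contact_force'])
go(611.9,-84.4,170,-87.2)
"
```

```text
sanding_block scene 0.69 1773 z [60. 87. 90.] rect [array([611.59, -85.39]), array([113.9 ,  61.19]), np.float64(2.34)]
screw_carton scene 0.93 1278 z [ 9. 30. 50.] rect [array([ 602.73, -106.42]), array([ 47.84, 108.91]), np.float64(64.08)]
go (611.9, -84.4, 62.8, -87.2) delta [0.02 0.02 0.01] twist [ 0.   -0.01 -0.01] dist 0.0
[ 0.7146576  -0.03893296 -1.37605614]
go (611.9, -84.4, 170, -87.2) delta [  0.02   0.02 -10.71] twist [ 0.   -0.01 -0.01] dist 107.0
```

Emit:
send_rows([
  {"delta_pos":[0,0,0.07],"twist":[0,0,0],"jaw":5.5},
  {"delta_pos":[0,0,0.07],"twist":[0,0,0],"jaw":5.5},
  {"delta_pos":[0,0,0.07],"twist":[0,0,0],"jaw":7.5},
  {"delta_pos":[0,0,0.07],"twist":[0,0,0],"jaw":7.5},
  {"delta_pos":[0,0,0.07],"twist":[0,0,0],"jaw":7.5},
  {"delta_pos":[0,0,-1.5],"twist":[0,0,0],"jaw":7.5},
  {"delta_pos":[0,0,-5],"twist":[0,0,0],"jaw":7.5},
  {"delta_pos":[0,0,-9.5],"twist":[0,0,0],"jaw":7.5},
  {"delta_pos":[0,0,-9.5],"twist":[0,0,0],"jaw":7.5},
])

```text
time_s: 14.52
ee_pos: [614.0, -84.1, 187.9]
eef_rot: [0.001, 1.0, 0.024, 0.004]
contact_force: [0.6, 0.1, -0.5]
gripper_width: 75.1
gripper_force: 0.0
```

```bash
python3 -c "
from h import *
print(sensors.observe()['joint_pos'])
go(617.6,300.6,90,-114.5);go(617.6,300.6,90,65.5)
"
```

```text
[ 0.31713535  0.47993744 -0.35864914  1.66437019  0.19191003  1.02404485
 -1.62530333]
go (617.6, 300.6, 90, -114.5) delta [  2.17 -38.42   7.26] twist [-0.04 -0.45 27.29] dist 392.0
go (617.6, 300.6, 90, 65.5) delta [  2.17 -38.42   7.26] twist [ 6.2000e-01 -5.0000e-02 -1.5271e+02] dist 392.0
```

Emit:
send_rows([
  {"delta_pos":[0.1,-2,1],"twist":[0,0,-9],"jaw":7.5},
  {"delta_pos":[0.3,-5,1],"twist":[0,0,-19],"jaw":7.5},
  {"delta_pos":[0.5,-9,1],"twist":[0,0,-29],"jaw":7.5},
  {"delta_pos":[0.8,-13,1],"twist":[0,0,-39],"jaw":7.5},
  {"delta_pos":[1,-17,1],"twist":[0,0,-49],"jaw":7.5},
  {"delta_pos":[1.2,-21,1],"twist":[0,0,-59],"jaw":7.5},
  {"delta_pos":[1.4,-25,1],"twist":[0,0,-69],"jaw":6.5},
  {"delta_pos":[1.6,-29,1],"twist":[0,0,-79],"jaw":6.5},
  {"delta_pos":[1.8,-33,1],"twist":[0,0,-89],"jaw":6.5},
  {"delta_pos":[2,-36,1],"twist":[0,0,-99],"jaw":6.5},
  {"delta_pos":[2.17,-38,1],"twist":[0,0,-109],"jaw":6.5},
  {"delta_pos":[2.17,-38.42,1],"twist":[0,0,-119],"jaw":6.5},
])

```text
time_s: 16.02
ee_pos: [613.6, 302.6, 172.5]
eef_rot: [-0.001, 0.483, 0.876, 0.0]
contact_force: [-0.2, -0.7, -0.8]
gripper_width: 65.1
gripper_force: 0.0
```

```bash
python3 -c "
from h import *
print(sensors.observe()['joint_pos'])
look(['sanding_block','hex_keys'],'top');look(['sanding_block'],'scene');
go(617.6,300.6,60,65.5)
"
```

```text
[-0.01485806  0.72502011 -0.83913807  1.47586883  0.55881916  1.19172621
 -0.37416493]
sanding_block top 0.73 2281 z [79. 88. 91.] rect [array([611.76, -83.61]), array([111.81,  62.26]), np.float64(2.43)]
hex_keys top 0.47 215 z [-0. 16. 23.] rect [array([646.5 , 286.95]), array([27.09, 29.04]), np.float64(65.49)]
sanding_block scene 0.67 2134 z [61. 87. 89.] rect [array([610.33, -86.17]), array([112.84,  62.39]), np.float64(3.55)]
go (617.6, 300.6, 60, 65.5) delta [-0.09  0.29  8.76] twist [-3.000e-02  1.000e-02 -3.396e+01] dist 88.0
```

Emit:
send_rows([
  {"delta_pos":[-0.05,0.2,1],"twist":[0,0,-10],"jaw":6.5},
  {"delta_pos":[-0.05,0.2,3],"twist":[0,0,-20],"jaw":6.5},
  {"delta_pos":[-0.05,0.2,5],"twist":[0,0,-30],"jaw":6.5},
  {"delta_pos":[-0.05,0.2,7],"twist":[0,0,-34],"jaw":6.5},
  {"delta_pos":[-0.05,0.2,8.7],"twist":[0,0,-34],"jaw":6.5},
  {"delta_pos":[-0.05,0.2,8.7],"twist":[0,0,-34],"jaw":6.5},
  {"delta_pos":[-0.05,0.2,8.7],"twist":[0,0,-34],"jaw":6.5},
  {"delta_pos":[-0.05,0.2,8.7],"twist":[0,0,-34],"jaw":6.5},
])

```text
time_s: 17.27
ee_pos: [616.9, 301.6, 86.9]
eef_rot: [0.001, 0.21, 0.978, 0.0]
contact_force: [-0.2, -0.4, 0.2]
gripper_width: 64.8
gripper_force: 0.0
```

```bash
python3 -c "
from h import *
go(617.6,300.6,3,65.5)
save(cams.camera('wrist'),'w2')
"
```

```text
go (617.6, 300.6, 3, 65.5) delta [-0.1  -0.07  5.89] twist [0.06 0.06 0.26] dist 59.0
```

View pics/w2.png

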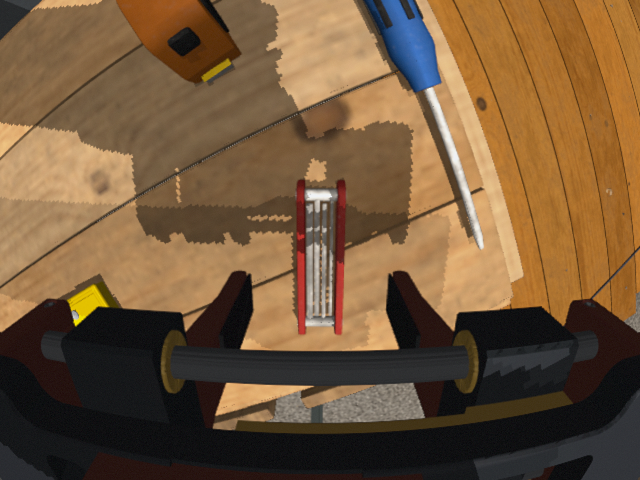

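The wrist view shows the hex keys centred between the fingers (keys at columns 297–345, fingers at 248 and 392), lying along the finger faces.

Emit:
send_rows([
  {"delta_pos":[-0.05,-0.05,1.5],"twist":[0,0,0],"jaw":6.5},
  {"delta_pos":[-0.05,-0.05,3.5],"twist":[0,0,0],"jaw":6.5},
  {"delta_pos":[-0.05,-0.05,5.2],"twist":[0,0,0],"jaw":6.5},
  {"delta_pos":[-0.05,-0.05,5.85],"twist":[0,0,0],"jaw":6.5},
  {"delta_pos":[-0.05,-0.05,5.85],"twist":[0,0,0],"jaw":6.5},
  {"delta_pos":[-0.05,-0.05,5.85],"twist":[0,0,0],"jaw":2.3},
  {"delta_pos":[-0.05,-0.05,5.85],"twist":[0,0,0],"jaw":2.3},
  {"delta_pos":[-0.05,-0.05,5.85],"twist":[0,0,0],"jaw":2.3},
  {"delta_pos":[-0.05,-0.05,5.85],"twist":[0,0,0],"jaw":2.3},
  {"delta_pos":[-0.05,-0.05,5.85],"twist":[0,0,0],"jaw":2.3},
  {"delta_pos":[-0.05,-0.05,5.85],"twist":[0,0,0],"jaw":2.3},
  {"delta_pos":[-0.05,-0.05,5.85],"twist":[0,0,0],"jaw":2.3},
], grip_force=25)

```text
time_s: 18.82
ee_pos: [616.8, 300.6, 27.4]
eef_rot: [0.0, 0.21, 0.978, 0.0]
contact_force: [-0.1, 1.8, 0.2]
gripper_width: 27.6
gripper_force: 25.0
```

```bash
python3 -c "
from h import *
s=sensors.observe();print(s['gripper_width'],s['gripper_force'],s['contact_force'],s['ee_pos'])
f=go(611.9,-84.5,130,92.6)
"
```

```text
27.630419645820222 25.000024437904358 [-0.13723135  1.77237388  0.19852456] [616.84449969 300.62433173  27.4358433 ]
go (611.9, -84.5, 130, 92.6) delta [-15.34 -35.33 -12.76] twist [ 1.000e-02  1.000e-02 -2.681e+01] dist 406.0
```

Emit:
send_rows([
  {"delta_pos":[0,0,-2],"twist":[0,0,0],"jaw":2.3},
  {"delta_pos":[0,0,-6.5],"twist":[0,0,0],"jaw":2.3},
  {"delta_pos":[0,0,-11],"twist":[0,0,0],"jaw":2.3},
  {"delta_pos":[-0.6,-1.4,-12.7],"twist":[0,0,-1],"jaw":2.3},
  {"delta_pos":[-2,-4.6,-12.76],"twist":[0,0,-3.5],"jaw":2.3},
  {"delta_pos":[-4,-9.2,-12.76],"twist":[0,0,-7],"jaw":2.3},
  {"delta_pos":[-6.2,-14.2,-12.76],"twist":[0,0,-11],"jaw":2.3},
  {"delta_pos":[-8.4,-19.3,-12.76],"twist":[0,0,-15],"jaw":2.3},
  {"delta_pos":[-10.6,-24.4,-12.76],"twist":[0,0,-19],"jaw":2.3},
  {"delta_pos":[-12.6,-29,-12.76],"twist":[0,0,-22.5],"jaw":2.3},
  {"delta_pos":[-14.2,-32.7,-12.76],"twist":[0,0,-25.5],"jaw":2.3},
  {"delta_pos":[-15.34,-35.33,-12.76],"twist":[0,0,-26.8],"jaw":2.3},
])

```text
time_s: 20.32
ee_pos: [611.6, -87.2, 156.0]
eef_rot: [0.0, -0.022, 1.0, -0.001]
contact_force: [0.8, 0.8, -1.3]
gripper_width: 27.4
gripper_force: 25.0
```

Emit:
send_rows([
  {"delta_pos":[0,0,0],"twist":[0,0,0],"jaw":2.3},
  {"delta_pos":[0,0,0],"twist":[0,0,0],"jaw":2.3},
  {"delta_pos":[0,0,0.5],"twist":[0,0,0],"jaw":2.3},
  {"delta_pos":[0,0,0.5],"twist":[0,0,0],"jaw":2.3},
])

```text
time_s: 20.82
ee_pos: [611.6, -83.4, 149.6]
eef_rot: [-0.0, -0.024, 1.0, 0.0]
contact_force: [-0.9, 0.5, -2.1]
gripper_width: 27.3
gripper_force: 25.0
```

```bash
python3 -c "
from h import *
p=look(['hex_keys','sanding_block'],'scene');save(p,'s2')
f=go(611.9,-84.5,92.6,92.6)
s=sensors.observe();print(s['gripper_width'],s['contact_force'])
"
```

```text
hex_keys scene 0.58 664 z [123. 136. 144.] rect [array([611.9 , -86.77]), array([37.55, 97.39]), np.float64(86.78)]
sanding_block scene 0.85 2098 z [60. 86. 89.] rect [array([610.99, -86.23]), array([114.05,  60.55]), np.float64(4.06)]
go (611.9, -84.5, 92.6, 92.6) delta [-0.   -0.05  3.23] twist [ 0.01 -0.01  0.04] dist 32.0
27.696756302521703 [-0.5496715  -0.45543091 -0.84321815]
```

View pics/s2.png

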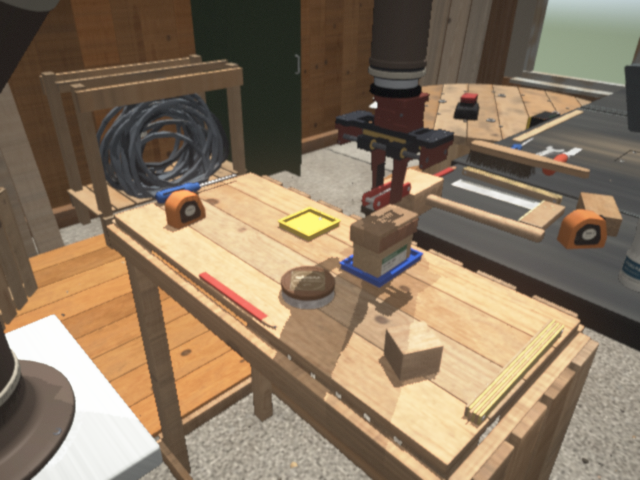

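The hex keys (388,193) are held level above the sanding block (384,225), which sits squarely on the carton (382,250).

Emit:
send_rows([
  {"delta_pos":[0,0,1],"twist":[0,0,0],"jaw":2.3},
  {"delta_pos":[0,0,2.2],"twist":[0,0,0],"jaw":2.3},
  {"delta_pos":[0,0,3],"twist":[0,0,0],"jaw":2.3},
  {"delta_pos":[0,0,3.23],"twist":[0,0,0],"jaw":2.3},
  {"delta_pos":[0,0,3.25],"twist":[0,0,0],"jaw":2.3},
  {"delta_pos":[0,0,3.25],"twist":[0,0,0],"jaw":2.3},
  {"delta_pos":[0,0,3.25],"twist":[0,0,0],"jaw":2.3},
  {"delta_pos":[0,0,3.25],"twist":[0,0,0],"jaw":2.3},
])

```text
time_s: 21.98
ee_pos: [611.9, -84.6, 117.7]
eef_rot: [0.0, -0.023, 1.0, -0.0]
contact_force: [0.1, -0.6, -1.9]
gripper_width: 27.2
gripper_force: 25.0
```

```bash
python3 -c "
from h import *
p=look(['hex_keys'],'scene',band=4)
f=go(611.9,-84.5,92.4,92.6)
s=sensors.observe();print(s['gripper_width'],s['contact_force'])
"
```

```text
hex_keys scene 0.86 643 z [ 91. 104. 112.] rect [array([611.75, -84.87]), array([92.36, 29.31]), np.float64(3.4)]
go (611.9, -84.5, 92.4, 92.6) delta [-0.    0.01  0.02] twist [-0.01  0.01 -0.01] dist 0.0
27.2083648721518 [ 0.42134874 -0.5947502  -1.01400333]
```

Emit:
send_rows([
  {"delta_pos":[0,0,0.05],"twist":[0,0,0],"jaw":2.3},
  {"delta_pos":[0,0,0.05],"twist":[0,0,0],"jaw":2.3},
  {"delta_pos":[0,0,0.05],"twist":[0,0,0],"jaw":5},
  {"delta_pos":[0,0,0.05],"twist":[0,0,0],"jaw":5},
  {"delta_pos":[0,0,0.05],"twist":[0,0,0],"jaw":5},
  {"delta_pos":[0,0,-1.5],"twist":[0,0,0],"jaw":5},
  {"delta_pos":[0,0,-4.5],"twist":[0,0,0],"jaw":5},
  {"delta_pos":[0,0,-6],"twist":[0,0,0],"jaw":8},
  {"delta_pos":[0,0,-6],"twist":[0,0,0],"jaw":8},
])

```text
time_s: 23.2
ee_pos: [612.5, -84.6, 178.9]
eef_rot: [0.001, -0.023, 1.0, -0.0]
contact_force: [0.4, -0.3, -0.8]
gripper_width: 66.3
gripper_force: 0.0
```

```bash
python3 -c "
from h import *
p=look(['hex_keys','sanding_block'],'scene',band=4)
f=go(449.7,-268.6,90,63.2)
"
```

```text
hex_keys scene 0.69 878 z [ 91. 103. 111.] rect [array([610.76, -85.21]), array([94.93, 28.98]), np.float64(3.16)]
sanding_block scene 0.72 1595 z [59. 79. 89.] rect [array([611.74, -86.  ]), array([114.39,  59.17]), np.float64(1.71)]
go (449.7, -268.6, 90, 63.2) delta [ 16.97 -17.63   6.18] twist [-0.03 -0.06 29.39] dist 252.0
```

Emit:
send_rows([
  {"delta_pos":[2,-2.1,0],"twist":[0,0,3],"jaw":8.7},
  {"delta_pos":[5.5,-5.7,0],"twist":[0,0,9],"jaw":8.7},
  {"delta_pos":[9.5,-9.9,0],"twist":[0,0,17],"jaw":8.7},
  {"delta_pos":[13,-13.5,1.5],"twist":[0,0,23],"jaw":8.7},
  {"delta_pos":[15.5,-16.1,3.5],"twist":[0,0,27],"jaw":8.7},
  {"delta_pos":[16.97,-17.63,5.5],"twist":[0,0,29.4],"jaw":8.7},
  {"delta_pos":[16.97,-17.63,6.2],"twist":[0,0,29.4],"jaw":8.7},
  {"delta_pos":[16.97,-17.63,6.2],"twist":[0,0,29.4],"jaw":8.7},
  {"delta_pos":[16.97,-17.63,6.2],"twist":[0,0,29.4],"jaw":8.7},
  {"delta_pos":[16.97,-17.63,6.2],"twist":[0,0,29.4],"jaw":8.7},
])

```text
time_s: 24.6
ee_pos: [451.2, -267.6, 116.0]
eef_rot: [0.001, 0.231, 0.973, -0.0]
contact_force: [0.4, -0.2, 0.8]
gripper_width: 86.9
gripper_force: 0.0
```

```bash
python3 -c "
from h import *
f=go(449.7,-268.6,15,63.2)
p=look(['hex_keys','sanding_block'],'top',band=4)
look(['offcut_cube'],'scene',band=4)
print(sensors.observe()['joint_pos'])
"
```

```text
go (449.7, -268.6, 15, 63.2) delta [ 0.1  -0.16  7.6 ] twist [0.01 0.06 0.1 ] dist 76.0
hex_keys top 0.66 805 z [ 88. 103. 112.] rect [array([611.78, -84.33]), array([92.81, 27.98]), np.float64(2.96)]
sanding_block top 0.75 1421 z [74. 88. 92.] rect [array([611.6 , -83.89]), array([111.42,  59.87]), np.float64(2.44)]
offcut_cube scene 0.67 2611 z [ 5. 39. 45.] rect [array([ 449.68, -268.88]), array([54.4 , 56.93]), np.float64(64.47)]
[ 1.21143456  0.63587816 -1.04074621  1.92581625  0.66787133  0.97478475
  0.95669188]
```

Emit:
send_rows([
  {"delta_pos":[0,0,2],"twist":[0,0,0],"jaw":8.7},
  {"delta_pos":[0,0,5],"twist":[0,0,0],"jaw":8.7},
  {"delta_pos":[0,-0.05,7],"twist":[0,0,0],"jaw":8.7},
  {"delta_pos":[0,-0.05,7.6],"twist":[0,0,0],"jaw":8.7},
  {"delta_pos":[0,-0.05,7.6],"twist":[0,0,0],"jaw":8.7},
  {"delta_pos":[0,-0.05,7.6],"twist":[0,0,0],"jaw":4.7},
  {"delta_pos":[0,-0.05,7.6],"twist":[0,0,0],"jaw":4.7},
  {"delta_pos":[0,-0.05,7.6],"twist":[0,0,0],"jaw":4.7},
  {"delta_pos":[0,-0.05,7.6],"twist":[0,0,0],"jaw":4.7},
  {"delta_pos":[0,-0.05,7.6],"twist":[0,0,0],"jaw":4.7},
  {"delta_pos":[0,-0.05,7.6],"twist":[0,0,0],"jaw":4.7},
], grip_force=20)

```text
time_s: 26.22
ee_pos: [450.2, -268.9, 39.7]
eef_rot: [0.0, 0.232, 0.973, -0.0]
contact_force: [-0.6, -0.6, 4.4]
gripper_width: 52.0
gripper_force: 20.0
```

```bash
python3 -c "
from h import *
s=sensors.observe();print(s['gripper_width'],s['gripper_force'],s['contact_force'],s['ee_pos'])
f=go(450,-268.6,180,63.2)
f=go(616.3,105,180,92.2)
"
```

```text
52.010127269785045 20.00045120716095 [-0.63728677 -0.63114672  4.36090623] [ 450.18394946 -268.94102301   39.70274756]
go (450, -268.6, 180, 63.2) delta [  0.03   0.02 -16.53] twist [-0.02  0.02 -0.01] dist 165.0
go (616.3, 105, 180, 92.2) delta [  2.03  40.86 -16.54] twist [-2.000e-02  1.000e-02 -2.901e+01] dist 441.0
```

Emit:
send_rows([
  {"delta_pos":[0,0,-2],"twist":[0,0,0],"jaw":4.7},
  {"delta_pos":[0,0,-7],"twist":[0,0,0],"jaw":4.7},
  {"delta_pos":[0.1,1.5,-12],"twist":[0,0,-1],"jaw":4.7},
  {"delta_pos":[0.3,5,-16],"twist":[0,0,-4],"jaw":4.7},
  {"delta_pos":[0.5,10,-16.5],"twist":[0,0,-8],"jaw":4.7},
  {"delta_pos":[0.8,15.5,-16.5],"twist":[0,0,-12],"jaw":4.7},
  {"delta_pos":[1,21,-16.5],"twist":[0,0,-16],"jaw":4.7},
  {"delta_pos":[1.3,26.5,-16.5],"twist":[0,0,-20],"jaw":4.7},
  {"delta_pos":[1.6,32,-16.5],"twist":[0,0,-24],"jaw":4.7},
  {"delta_pos":[1.8,36.5,-16.5],"twist":[0,0,-27],"jaw":4.7},
  {"delta_pos":[2,39.5,-16.5],"twist":[0,0,-28.5],"jaw":4.7},
  {"delta_pos":[2.03,40.86,-16.5],"twist":[0,0,-29],"jaw":4.7},
])

```text
time_s: 27.72
ee_pos: [616.1, 107.3, 205.4]
eef_rot: [0.0, -0.021, 1.0, 0.001]
contact_force: [-0.6, 0.3, 0.3]
gripper_width: 52.0
gripper_force: 20.0
```

Emit:
send_rows([
  {"delta_pos":[0,0,2],"twist":[0,0,0],"jaw":4.7},
  {"delta_pos":[0,0,6],"twist":[0,0,0],"jaw":4.7},
  {"delta_pos":[0,0,10],"twist":[0,0,0],"jaw":4.7},
  {"delta_pos":[0,0,11],"twist":[0,0,0],"jaw":4.7},
  {"delta_pos":[0,0,11],"twist":[0,0,0],"jaw":4.7},
  {"delta_pos":[0,0,11],"twist":[0,0,0],"jaw":4.7},
  {"delta_pos":[0,0,11],"twist":[0,0,0],"jaw":4.7},
])

```text
time_s: 28.6
ee_pos: [616.8, 105.2, 95.8]
eef_rot: [0.001, -0.019, 1.0, 0.0]
contact_force: [0.1, -0.2, -0.9]
gripper_width: 52.4
gripper_force: 20.0
```

```bash
python3 -c "
from h import *
p=look(['offcut_cube','yellow_tray'],'scene',band=4)
f=go(616.3,105,19.9,92.2)
s=sensors.observe();print(s['gripper_width'],s['contact_force'],s['joint_pos'])
"
```

```text
offcut_cube scene 0.91 854 z [ 58.  84. 101.] rect [array([615.71, 103.56]), array([56.49, 53.56]), np.float64(0.6)]
yellow_tray scene 0.62 1294 z [ 0.  5. 14.] rect [array([616.42, 104.65]), array([93.2 , 89.84]), np.float64(1.52)]
go (616.3, 105, 19.9, 92.2) delta [ 0.03 -0.01  5.03] twist [-0.01  0.06 -0.01] dist 50.0
52.001310786390015 [-0.5041791  -0.35180763 -0.8718798 ] [ 0.4211934   0.82596741 -1.03658631  1.68948086  0.78952678  1.10119928
  0.74971579]
```

Emit:
send_rows([
  {"delta_pos":[0.05,0,1],"twist":[0,0,0],"jaw":4.7},
  {"delta_pos":[0.05,0,2.5],"twist":[0,0,0],"jaw":4.7},
  {"delta_pos":[0.05,0,4],"twist":[0,0,0],"jaw":4.7},
  {"delta_pos":[0.05,0,4.8],"twist":[0,0,0],"jaw":4.7},
  {"delta_pos":[0.05,0,5.07],"twist":[0,0,0],"jaw":4.7},
  {"delta_pos":[0.05,0,5.07],"twist":[0,0,0],"jaw":4.7},
  {"delta_pos":[0.05,0,5.07],"twist":[0,0,0],"jaw":4.7},
  {"delta_pos":[0.05,0,5.07],"twist":[0,0,0],"jaw":4.7},
])

```text
time_s: 29.75
ee_pos: [615.2, 104.9, 44.3]
eef_rot: [-0.0, -0.019, 1.0, -0.001]
contact_force: [-5.0, -3.1, 9.1]
gripper_width: 52.0
gripper_force: 20.0
```

```bash
python3 -c "
from h import *
f=go(616.3,105,19.9,92.2)
s=sensors.observe();print(s['gripper_width'],s['contact_force'])
p=cams.camera('top');W=cloud(p);r=cams.cut_out('tape_measure',p)[0];m=r['pixels']&(p['depth']>0);Q=W[m]
for lo,hi in((5,30),(30,50),(50,70),(8,70)):
  T=Q[(Q[:,2]>lo)&(Q[:,2]<hi)][:,:2].astype(np.float32);print(lo,hi,len(T),[np.round(a,1) for a in cv2.minAreaRect(T)],T.min(0),T.max(0))
go(616.3,105,120,92.2)
"
```

```text
go (616.3, 105, 19.9, 92.2) delta [-0.11  0.01 -0.06] twist [-0.06 -0.06 -0.  ] dist 1.0
51.990962929103375 [-4.97958567 -3.14237412  9.10358531]
5 30 150 [array([458.6, 277. ]), array([77.4, 28.7]), np.float64(30.8)] [418.04037 267.86484] [490.44528 308.18277]
30 50 209 [array([449.5, 288.1]), array([69.6, 35. ]), np.float64(7.6)] [413.96548 268.1518 ] [484.64957 309.2021 ]
50 70 609 [array([449.5, 289.1]), array([62.6, 35.1]), np.float64(6.7)] [418.5404  269.03802] [480.93484 308.2346 ]
8 70 956 [array([452.4, 289.1]), array([75.6, 36.2]), np.float64(7.7)] [413.96548 267.86484] [490.44528 309.2021 ]
go (616.3, 105, 120, 92.2) delta [ -0.11   0.   -10.07] twist [-0.06 -0.06 -0.  ] dist 101.0
```

Emit:
send_rows([
  {"delta_pos":[0,0,-0.05],"twist":[0,0,0],"jaw":4.7},
  {"delta_pos":[0,0,-0.05],"twist":[0,0,0],"jaw":7},
  {"delta_pos":[0,0,-0.05],"twist":[0,0,0],"jaw":7},
  {"delta_pos":[0,0,-0.05],"twist":[0,0,0],"jaw":7},
  {"delta_pos":[0,0,-1.5],"twist":[0,0,0],"jaw":7},
  {"delta_pos":[0,0,-5],"twist":[0,0,0],"jaw":7},
  {"delta_pos":[0,0,-10],"twist":[0,0,0],"jaw":7},
  {"delta_pos":[0,0,-11],"twist":[0,0,0],"jaw":7},
  {"delta_pos":[0,0,-11],"twist":[0,0,0],"jaw":7},
])

```text
time_s: 30.98
ee_pos: [616.1, 105.0, 154.8]
eef_rot: [0.001, -0.019, 1.0, -0.0]
contact_force: [-0.4, 0.0, 0.2]
gripper_width: 70.3
gripper_force: 0.0
```

```bash
python3 -c "
from h import *
f=go(451.4,289,120,96.9)
p=look(['offcut_cube'],'scene',band=4)
"
```

```text
go (451.4, 289, 120, 96.9) delta [15.75 19.02  0.95] twist [-0.02  0.1  -4.72] dist 247.0
offcut_cube scene 0.73 1096 z [ 8. 36. 50.] rect [array([615.05, 104.28]), array([58.56, 55.75]), np.float64(2.82)]
```

Emit:
send_rows([
  {"delta_pos":[1.5,1.8,0],"twist":[0,0,-1],"jaw":7},
  {"delta_pos":[4.5,5.4,0],"twist":[0,0,-2],"jaw":7},
  {"delta_pos":[8,9.7,0],"twist":[0,0,-3],"jaw":7},
  {"delta_pos":[11.5,13.9,0.5],"twist":[0,0,-4],"jaw":7},
  {"delta_pos":[14.3,17.3,0.9],"twist":[0,0,-4.7],"jaw":7},
  {"delta_pos":[15.75,19.02,0.95],"twist":[0,0,-4.7],"jaw":7},
  {"delta_pos":[15.75,19.02,0.95],"twist":[0,0,-4.7],"jaw":7},
  {"delta_pos":[15.75,19.02,0.95],"twist":[0,0,-4.7],"jaw":7},
  {"delta_pos":[15.75,19.02,2],"twist":[0,0,-4.7],"jaw":7},
  {"delta_pos":[15.75,19.02,2],"twist":[0,0,-4.7],"jaw":7},
  {"delta_pos":[15.75,19.02,2],"twist":[0,0,-4.7],"jaw":7},
])

```text
time_s: 32.45
ee_pos: [451.2, 288.6, 133.5]
eef_rot: [-0.0, -0.06, 0.998, -0.0]
contact_force: [-0.2, 1.4, 1.2]
gripper_width: 70.4
gripper_force: 0.0
```

```bash
python3 -c "
from h import *
f=go(451.4,289,18,96.9)
p=look(['offcut_cube','yellow_tray'],'top',band=4)
print(sensors.observe()['joint_pos'])
save(cams.camera('wrist'),'w3')
"
```

```text
go (451.4, 289, 18, 96.9) delta [-0.03  0.04  9.05] twist [-0.   -0.03 -0.05] dist 90.0
offcut_cube top 0.72 930 z [30. 49. 53.] rect [array([614.6 , 104.77]), array([56.02, 52.11]), np.float64(1.91)]
[ 0.14999855  0.67485645 -1.13377114  1.88179318  0.70719669  1.05772517
  0.41214252]
```

View pics/w3.png

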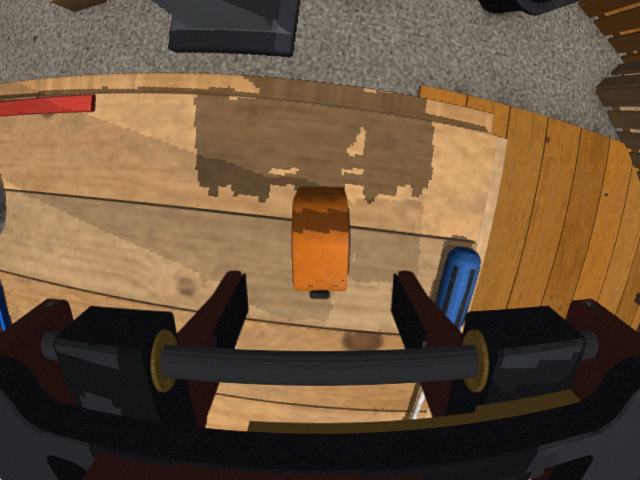

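The wrist view shows the tape (columns 292–348) centred between the fingers (245 and 393). The screwdriver handle at (460,290) is clear of the right finger.

Emit:
send_rows([
  {"delta_pos":[-0.03,0.03,2],"twist":[0,0,0],"jaw":7},
  {"delta_pos":[-0.03,0.03,5],"twist":[0,0,0],"jaw":7},
  {"delta_pos":[-0.03,0.03,8],"twist":[0,0,0],"jaw":7},
  {"delta_pos":[-0.03,0.03,9.05],"twist":[0,0,0],"jaw":7},
  {"delta_pos":[-0.03,0.03,9.05],"twist":[0,0,0],"jaw":7},
  {"delta_pos":[-0.03,0.03,9.05],"twist":[0,0,0],"jaw":4.5},
  {"delta_pos":[-0.03,0.03,9.05],"twist":[0,0,0],"jaw":3},
  {"delta_pos":[-0.03,0.03,9.05],"twist":[0,0,0],"jaw":3},
  {"delta_pos":[-0.03,0.03,9.05],"twist":[0,0,0],"jaw":3},
  {"delta_pos":[-0.03,0.03,9.05],"twist":[0,0,0],"jaw":3},
  {"delta_pos":[-0.03,0.03,9.05],"twist":[0,0,0],"jaw":3},
  {"delta_pos":[-0.03,0.03,9.05],"twist":[0,0,0],"jaw":3},
], grip_force=25)

```text
time_s: 34.15
ee_pos: [451.5, 289.4, 43.6]
eef_rot: [0.0, -0.06, 0.998, -0.0]
contact_force: [-0.2, -2.1, 6.1]
gripper_width: 33.5
gripper_force: 25.0
```

```bash
python3 -c "
from h import *
s=sensors.observe();print(s['gripper_width'],s['gripper_force'],s['contact_force'],s['ee_pos'])
p=look(['offcut_cube','yellow_tray'],'top',band=4)
f=go(615.2,105,100,92)
"
```

```text
33.530812213146326 24.999471217015525 [-0.21410194 -2.05112539  6.07273616] [451.53835778 289.39433206  43.56891248]
offcut_cube top 0.75 885 z [38. 50. 53.] rect [array([614.21, 104.97]), array([55.4, 51.9]), np.float64(2.46)]
yellow_tray top 0.77 1224 z [ 2.  7. 16.] rect [array([616.34, 105.73]), array([91.74, 88.04]), np.float64(2.06)]
go (615.2, 105, 100, 92) delta [-14.04 -20.27  -8.14] twist [-0.01  0.03  4.89] dist 260.0
```

Emit:
send_rows([
  {"delta_pos":[0,0,-1.5],"twist":[0,0,0],"jaw":3},
  {"delta_pos":[0,0,-5],"twist":[0,0,0],"jaw":3},
  {"delta_pos":[-0.8,-1.2,-8],"twist":[0,0,0.5],"jaw":3},
  {"delta_pos":[-2.8,-4,-8.14],"twist":[0,0,1],"jaw":3},
  {"delta_pos":[-5.4,-7.8,-8.14],"twist":[0,0,2],"jaw":3},
  {"delta_pos":[-8,-11.6,-8.14],"twist":[0,0,3],"jaw":3},
  {"delta_pos":[-10.6,-15.4,-8.14],"twist":[0,0,4],"jaw":3},
  {"delta_pos":[-12.7,-18.4,-8.14],"twist":[0,0,4.6],"jaw":3},
  {"delta_pos":[-13.7,-19.9,-8.14],"twist":[0,0,4.9],"jaw":3},
  {"delta_pos":[-14,-20.27,-8.14],"twist":[0,0,4.9],"jaw":3},
  {"delta_pos":[-14,-20.27,-8.14],"twist":[0,0,4.9],"jaw":3},
  {"delta_pos":[-14,-20.27,-8.14],"twist":[0,0,4.9],"jaw":3},
])

```text
time_s: 35.8
ee_pos: [613.7, 106.6, 124.9]
eef_rot: [-0.0, -0.019, 1.0, 0.0]
contact_force: [-0.8, -0.2, -2.7]
gripper_width: 33.6
gripper_force: 25.0
```

```bash
python3 -c "
from h import *
p=look(['tape_measure'],'scene',band=60)
p=look(['offcut_cube'],'scene',band=4)
save(p,'s3')
f=go(614.8,104.8,68.8,92)
s=sensors.observe();print(s['gripper_width'],s['contact_force'])
"
```

```text
tape_measure scene 0.71 951 z [ 84. 112. 142.] rect [array([612.43, 103.7 ]), array([74.68, 40.44]), np.float64(0.02)]
offcut_cube scene 0.66 1057 z [ 9. 36. 50.] rect [array([614.19, 102.61]), array([56.53, 52.23]), np.float64(1.59)]
go (614.8, 104.8, 68.8, 92) delta [-0.05 -0.09  3.1 ] twist [0.   0.   0.07] dist 31.0
33.787296731315834 [ 0.03849401 -0.39689452 -2.07183547]
```

View pics/s3.png

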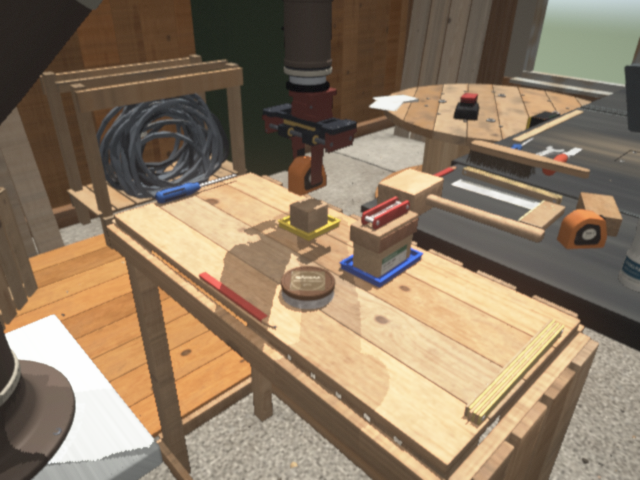

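The tape (308,172) is held upright above the cube (309,213) in the yellow tray. The blue stack at (383,240) is intact.

Emit:
send_rows([
  {"delta_pos":[0,0,0.8],"twist":[0,0,0],"jaw":3},
  {"delta_pos":[0,0,2],"twist":[0,0,0],"jaw":3},
  {"delta_pos":[0,0,2.7],"twist":[0,0,0],"jaw":3},
  {"delta_pos":[0,0,3.05],"twist":[0,0,0],"jaw":3},
  {"delta_pos":[0,0,3.05],"twist":[0,0,0],"jaw":3},
  {"delta_pos":[0,0,3.05],"twist":[0,0,0],"jaw":3},
  {"delta_pos":[0,0,3.05],"twist":[0,0,0],"jaw":3},
  {"delta_pos":[0,0,3.05],"twist":[0,0,0],"jaw":3},
])

```text
time_s: 37.0
ee_pos: [614.6, 104.9, 94.2]
eef_rot: [0.0, -0.017, 1.0, -0.0]
contact_force: [0.3, 0.1, -1.6]
gripper_width: 34.1
gripper_force: 25.0
```

```bash
python3 -c "
from h import *
p=look(['tape_measure'],'scene',band=60)
p=look(['tape_measure','offcut_cube'],'scene',band=4)
f=go(614.8,104.8,68.6,92)
s=sensors.observe();print(s['gripper_width'],s['contact_force'])
"
```

```text
tape_measure scene 0.68 906 z [ 54.  82. 112.] rect [array([611.25, 104.08]), array([72.15, 42.88]), np.float64(7.04)]
offcut_cube scene 0.95 805 z [ 8. 29. 49.] rect [array([614.61,  98.53]), array([56.84, 43.44]), np.float64(0.36)]
go (614.8, 104.8, 68.6, 92) delta [-0.02 -0.02  0.06] twist [-0.  0. -0.] dist 1.0
34.004703883194324 [ 0.15552916 -0.23361793 -2.99904017]
```

Emit:
send_rows([
  {"delta_pos":[0,0,0.07],"twist":[0,0,0],"jaw":3},
  {"delta_pos":[0,0,0.07],"twist":[0,0,0],"jaw":3},
  {"delta_pos":[0,0,0.07],"twist":[0,0,0],"jaw":5},
  {"delta_pos":[0,0,0.07],"twist":[0,0,0],"jaw":6.5},
  {"delta_pos":[0,0,0.07],"twist":[0,0,0],"jaw":6.5},
  {"delta_pos":[0,0,0.07],"twist":[0,0,0],"jaw":6.5},
  {"delta_pos":[0,0,-1.5],"twist":[0,0,0],"jaw":6.5},
  {"delta_pos":[0,0,-5],"twist":[0,0,0],"jaw":6.5},
  {"delta_pos":[0,0,-9.5],"twist":[0,0,0],"jaw":6.5},
  {"delta_pos":[0,0,-10.5],"twist":[0,0,0],"jaw":6.5},
])

```text
time_s: 38.5
ee_pos: [615.8, 106.1, 203.3]
eef_rot: [0.002, -0.018, 1.0, 0.001]
contact_force: [-0.7, 0.1, -0.4]
gripper_width: 65.1
gripper_force: 0.0
```

Emit:
send_rows([
  {"delta_pos":[2,0,0],"twist":[0,0,0],"jaw":6.5},
  {"delta_pos":[5,0,0],"twist":[0,0,0],"jaw":6.5},
  {"delta_pos":[9,3,0],"twist":[0,0,0],"jaw":6.5},
  {"delta_pos":[13,8,0],"twist":[0,0,0],"jaw":6.5},
  {"delta_pos":[15,14,0],"twist":[0,0,0],"jaw":6.5},
  {"delta_pos":[15,18,0],"twist":[0,0,0],"jaw":6.5},
  {"delta_pos":[15,20,0],"twist":[0,0,0],"jaw":6.5},
  {"delta_pos":[15,20,0],"twist":[0,0,0],"jaw":6.5},
  {"delta_pos":[15,20,0],"twist":[0,0,0],"jaw":6.5},
])

```text
time_s: 39.62
ee_pos: [457.9, 298.5, 198.9]
eef_rot: [-0.0, -0.017, 1.0, -0.001]
contact_force: [0.8, 0.1, -0.7]
gripper_width: 65.0
gripper_force: 0.0
```

```bash
python3 -c "
from h import *
p=look(['hex_keys','sanding_block','wax_tin'],'top',band=4);save(p,'top4')
W=cloud(p)
for n in('tape_measure','offcut_cube'):
  r=cams.cut_out(n,p)[0];m=r['pixels']&(p['depth']>0);Q=W[m];Q=Q[Q[:,2]>(58 if n[0]=='t' else 25)];T=Q[:,:2].astype(np.float32);print(n,r['uv'],Q[:,2].max(),[np.round(a,1) for a in cv2.minAreaRect(T)])
p=look(['tape_measure','hex_keys'],'scene',band=50);save(p,'s4')
for t in('top4','s4'):
  im=cv2.imread('pics/'+t+'.png');im=im[120:320,100:420] if t=='top4' else im[130:300,220:460];cv2.imwrite('pics/'+t+'c.png',cv2.resize(im,None,fx=2.4,fy=2.4,interpolation=3))
"
```

```text
hex_keys top 0.7 693 z [ 95. 104. 112.] rect [array([611.98, -84.14]), array([93.65, 27.8 ]), np.float64(2.88)]
sanding_block top 0.76 1435 z [73. 88. 92.] rect [array([611.54, -83.83]), array([111.08,  59.82]), np.float64(2.48)]
wax_tin top 0.58 1595 z [22. 25. 28.] rect [array([458.76, -61.39]), array([83.79, 83.33]), np.float64(89.59)]
tape_measure [265.3, 183.4] 116.41493972489491 [array([615. , 105.2]), array([75.2, 36.3]), np.float64(1.4)]
offcut_cube [281.0, 183.2] 55.74787986358547 [array([615.5,  83.6]), array([55.9,  9.4]), np.float64(1.6)]
tape_measure scene 0.96 1253 z [ 52.  83. 111.] rect [array([611.74, 103.89]), array([72.25, 38.6 ]), np.float64(2.84)]
hex_keys scene 0.73 1181 z [ 55.  85. 111.] rect [array([611.74, 103.89]), array([72.25, 38.6 ]), np.float64(2.84)]
```

View pics/top4c.png

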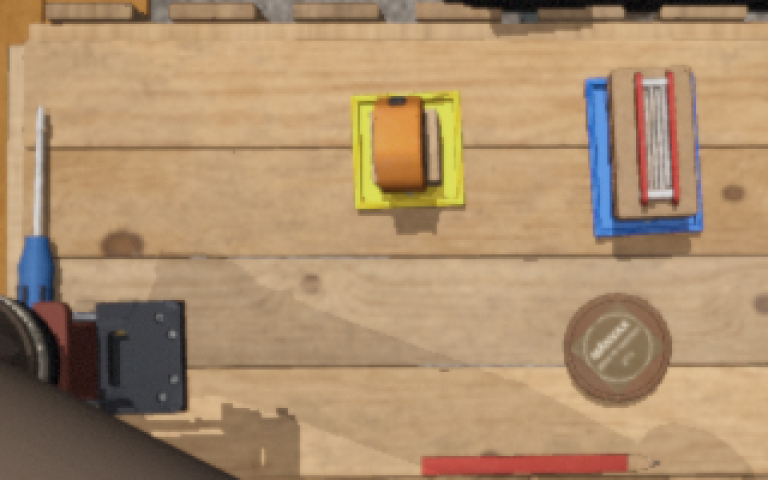

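View pics/s4c.png

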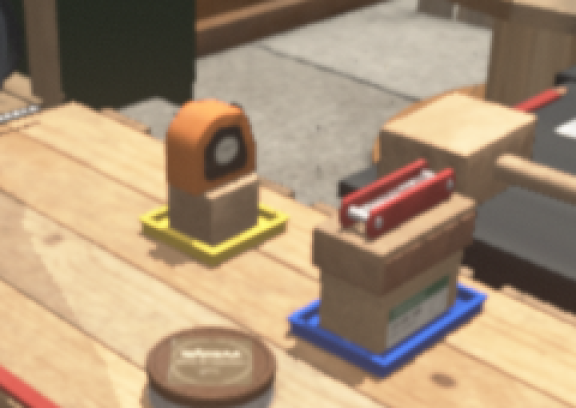

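The top crop shows the tape centred on the cube at (400,145) and the hex keys centred on the block and carton at (655,140). In the scene crop the tape stands upright at (212,145), the stack at (400,260) is square, and the tin has not moved. The arm is clear.

```bash
python3 -c "
from h import *
print(workorder.close_job())"
```

```text
the job is handed in; nothing more can be done
None
```

Both kits are made up and the job is handed in at about 40 s of the 141 s allowed: carton, sanding block and hex keys are stacked in the blue tray, the tape measure stands on the cube in the yellow tray, everything is centred to about 2 mm, and the wax tin has not moved.

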